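# Put the leftover electrical parts back in their stock bins

## Robot

A 6-joint arm with a two-finger parallel gripper is mounted at the origin on the work surface. World frame = base frame: x ahead of the robot, y to its left, z up, the work surface at z = 0. Lengths are in m, angles in rad, forces in N, time in s.
With the tool pointing down it reaches from about 0.35 to 0.775 m from the base axis. Payload 7.3 kg.
Tool frame: the origin (TCP) lies on the centre line of the jaws, within the pads' length; the fingertips stand 17 mm ahead of it and the grasp point (between the pads) lies 2 mm behind it (robot.tip_extent is the distance from the TCP to the fingertips, in m); z points along the fingers, y is the line along which they close (so a half turn about z gives the same grasp; the last joint's range is limited). The gripper opens to 92 mm and grips with 3 to 60 N. Pads are 19 mm wide; open, the fingers measure 130 mm over their backs; the gripper's body (75 mm by 190 mm) begins 47 mm behind the grasp point.
Start: joints at [-1.271, 0.342, 1.524, -0, 1.275, -0.146], TCP at [0.226, -0.474, 0.244] pointing down, gripper open.
Joint ranges: [-2.53, 2.53], [-0.77, 2.02], [0.04, 2.7], [-1, 4.14], [0.28, 2.66], [-3.11, 3.11]. Speed limits (rad/s): [2.57, 2.57, 3.14, 3.14, 3.14, 3.14].

## Interface

Orientations are given as [roll, pitch, yaw] about the fixed x, y, z axes, in that order (R = Rz(yaw) Ry(pitch) Rx(roll)).
In Python, from cell import robot gives the robot as it stands.
- The arm moves only by the tool step_arm, never from a script. Its argument "motion" is a list of rows, each a list of 2 entries, a list of its own where there are three numbers: the shift along the tool's x, y, z in units of 60 mm (1.0 is 60 mm), then the turn about the tool's z in rad. In form: [[[x, y, z], spin], ...]. A call has 1 to 10 rows; each row is the pose to reach, as a shift and turn from the pose commanded when the call began, along the tool's axes at that moment; what a row does not reach only later rows make up. A row lasts 1/8 s, in which the tool goes at most 62.5 mm and 10.7 degrees, less where a joint would pass 70% of its speed; a pose out of reach is approached as far as the arm can. A call with a gripper value outside its range is refused whole. "hand" is the closure in counts, from 0 (fully open) to 255 (shut), set as the call begins (left out, the last holds). The fingers move at their own pace and stop on an object; "squeeze" is the grip in N (left out, the last holds). Time passes only in rows, so rows that repeat a pose let the fingers close. It gives the time, the measured TCP pose, the force, the opening and the grip force at its end, in the units of the state.
- robot.observe(): the state, without advancing time (a new reading comes with each control period).
- robot.read_camera(name): name is "scene" or "top"; returns a dict with "pixels" (480x640x3 uint8, red, green, blue), "intrinsics" (3x3 intrinsics, pixels), "xyz" and "rotation" of the camera in the world. Camera axes: x right, y up, looking along -z (the intrinsics and any distortion apply to the point x, -y, -z); pixel columns grow to the right and rows downward; lengths in m; the calibration is good to about 2 mm. A picture is of the moment at which its call begins. There is no depth.
- robot.hand_in(): hands the job in; it is judged then, once.
The state is a dict: "time": time; "qpos": joint angles; "qvel": joint speeds; "joint_efforts": joint torques, N m; "tool_pos": TCP position; "tool_rot": TCP orientation; "contact_force": force on the tool from outside, world axes, zero at the start; "torque": the same for the moment, N m; "opening": finger opening in m; "grip_force": force on a finger pad.
Only numpy, scipy, OpenCV 4.12 (cv2) and the standard library are available. Lean on these libraries where they do the work, as an engineer would, in place of code of your own. Each camera call takes 0.05 s, during which the arm holds its last target. There are 200 camera calls.

## Task

Put the parts left over from the last job back into the blue stock bins: both circuit breakers into the bin with the white card, both cable glands into the bin with the yellow card, and the emergency-stop switch into the bin with the red card. Stand every part upright on the floor of its bin, none lying over or resting on another part or on the rim, and leave the tape and the screwdriver where they are.

Things in the scene. Friction and masses are not known exactly. Their poses are not given: they have to be found in the camera images.
- breaker_black: Light grey two-pole circuit breaker with a BLACK toggle, 85 x 36 x 74 mm. Origin: centre of the underside; x along the 85 mm length, y across the 36 mm width, z up. It stands upright at the start. Side profile: full length up to 46 mm, then a nose 46 mm long (centred, same 36 mm width) up to 66 mm, then the toggle up to 74 mm. Grip it across the 36 mm width (along y); both sides are flat up to 66 mm. 0.22 kg (varies by about 30 %).
- breaker_blue: Light grey two-pole circuit breaker with a BLUE toggle, otherwise the same as breaker_black, 85 x 36 x 74 mm. Origin: centre of the underside; x along the 85 mm length, y across the 36 mm width, z up. It stands upright at the start. Side profile: full length up to 46 mm, then a nose 46 mm long (centred, same 36 mm width) up to 66 mm, then the toggle up to 74 mm. Grip it across the 36 mm width (along y); both sides are flat up to 66 mm. 0.22 kg (varies by about 30 %).
- gland_brass: Cable gland of yellow BRASS, 62 mm tall. Stands upright on its thread. Origin: centre of the underside, z up; round, so yaw does not matter for gripping the dome. From below: thread 32 mm diameter up to 16 mm, hexagon 40 mm across flats (46 mm across corners) up to 30 mm, dome nut 38 mm diameter up to 56 mm, collar 31 mm diameter up to 62 mm. 0.18 kg (varies by about 30 %).
- gland_steel: Cable gland of silvery STEEL, 62 mm tall. Stands upright on its thread. Origin: centre of the underside, z up; round, so yaw does not matter for gripping the dome. From below: thread 32 mm diameter up to 16 mm, hexagon 40 mm across flats (46 mm across corners) up to 30 mm, dome nut 38 mm diameter up to 56 mm, collar 31 mm diameter up to 62 mm. 0.18 kg (varies by about 30 %).
- estop: Emergency-stop switch: yellow box 52 x 52 x 44 mm with a red mushroom button on top (40 mm diameter, from 55 to 75 mm height; does not move). Origin: centre of the underside, z up; x and y along the box sides. Can be gripped by the mushroom or by the box. 0.16 kg (varies by about 30 %).
- bin_white: Fixed blue open bin. Origin: centre of the underside on the bench; inside 110 mm along its x, 150 mm along its y (so two things stand side by side along y); walls 5 mm thick, rim 35 mm above the bench, inner floor 4 mm above the bench. On its +x rim (away from the robot) a flat label lip, 34 mm deep and 130 mm wide, carries a blank WHITE card: the breakers' bin.
- bin_yellow: Fixed blue open bin. Origin: centre of the underside on the bench; inside 110 mm along its x, 150 mm along its y (so two things stand side by side along y); walls 5 mm thick, rim 35 mm above the bench, inner floor 4 mm above the bench. On its +x rim (away from the robot) a flat label lip, 34 mm deep and 130 mm wide, carries a blank YELLOW card: the glands' bin.
- bin_red: Fixed blue open bin. Origin: centre of the underside on the bench; inside 110 mm along its x, 150 mm along its y (so two things stand side by side along y); walls 5 mm thick, rim 35 mm above the bench, inner floor 4 mm above the bench. On its +x rim (away from the robot) a flat label lip, 34 mm deep and 130 mm wide, carries a blank RED card: the emergency-stop switch's bin.
- tape: Bystander, leave alone: roll of black tape lying flat, 96 mm outer diameter, 24 mm high, near the right edge of the work (-y). Origin: centre of the underside.
- screwdriver: Bystander, leave alone: screwdriver with an orange handle, 200 mm long, lying roughly along x near the left edge of the work (+y), highest point about 26 mm. Origin: under its middle.
There are look-alikes about, which are no part of the job. Of the things like the gland_steel, leave any that is orange, pink or purple; of the rest the smaller one is meant.

How it is judged:
By the outcome, as a careful person would: the job done as asked, in the order asked, and still so for the second after the job is handed in, with the robot touching nothing.
It also fails if it takes over 120 s, if anything falls off the work surface, if the arm or the gripper's body presses on something with over 40 N, if the wrist force passes 120 N, or if a joint passes its speed limit or range.

## Working session

There is one attempt and no reset: what is moved stays moved. The work goes in short steps, Python scripts to look and compute and a tool call to move; the robot and the scene stay as the last step left them, time stands still between calls to the robot, and variables do not carry over. Pictures are saved under pics/ and viewed, at most 14 in all, crops included, and the job is handed in when it is done.

Besides the shell and the picture viewer there is one more tool, called after "Call:" as name(argument=value, ...) on one line, values as JSON. step_arm: Moves the arm, as the interface text tells. Its arguments: {"type":"object","properties":{"motion":{"type":"array"},"hand":{"type":"number"},"squeeze":{"type":"number"}},"required":["motion"]}

```bash
ls; mkdir -p pics; cat > h.py <<'E'
import numpy as np, cv2
from cell import robot
def snap(name,f):
    c=robot.read_camera(name); cv2.imwrite('pics/'+f,cv2.cvtColor(c['pixels'],cv2.COLOR_RGB2BGR))
    np.savez('pics/'+f+'.npz',K=c['intrinsics'],t=c['xyz'],R=c['rotation']); return c
def pt(f,u,v,z):
    c=np.load('pics/'+f+'.npz'); d=np.linalg.inv(c['K'])@[u,v,1]; d=c['R']@[d[0],-d[1],-d[2]]
    return c['t']+d*(z-c['t'][2])/d[2]
def proj(f,p):
    c=np.load('pics/'+f+'.npz'); q=c['R'].T@(np.array(p)-c['t']); q=c['K']@[q[0],-q[1],-q[2]]; return q[:2]/q[2]
E
python3 - <<'E'
from h import *
for n in('top','scene'):
    c=snap(n,n+'0.png'); print(c.keys(),c['xyz'],c['rotation'],c['intrinsics'])
print(robot.observe(), robot.tip_extent)
E
```

```text
pics
dict_keys(['pixels', 'intrinsics', 'xyz', 'rotation']) [ 0.22824851 -0.00639027  1.38795617] [ 0.18685263  0.00490788 -1.54450506] [[579.89399157   0.         318.41099318]
 [  0.         579.89399157 241.27854655]
 [  0.           0.           1.        ]]
dict_keys(['pixels', 'intrinsics', 'xyz', 'rotation']) [0.84115776 0.6618787  0.91049611] [0.71050629 0.01097543 2.62132366] [[446.77515268   0.         324.15667805]
 [  0.         446.77515268 249.13973671]
 [  0.           0.           1.        ]]
{'time': 0.1, 'qpos': array([-1.27096042e+00,  3.42654367e-01,  1.52487166e+00, -2.77325855e-05,
        1.27542521e+00, -1.45971539e-01]), 'qvel': array([-6.32041766e-04, -5.50358293e-05, -3.77445883e-03,  6.24842197e-04,
       -2.92931843e-04, -1.64451726e-03]), 'joint_efforts': array([ 1.53346547e-03, -4.32003808e+01, -2.44694442e+01,  7.18684564e-02,
        5.25806041e-02, -5.63970434e-05]), 'tool_pos': array([ 0.22630179, -0.47336027,  0.24313116]), 'tool_rot': array([-3.14024466e+00, -1.71372006e-04,  4.45815421e-01]), 'contact_force': array([ 0.10759702,  0.32246532, -0.40149626]), 'torque': array([ 0.01225486, -0.02393845,  0.01849279]), 'grip_force': 0.0, 'opening': 0.09183704831445884} 0.017
```

```bash
sed -i "s/R=c\['rotation'\])/R=Rotation.from_euler('xyz',c['rotation']).as_matrix())/; 1a from scipy.spatial.transform import Rotation" h.py
python3 - <<'E'
from h import *
for n in('top','scene'):
    snap(n,n+'0.png')
    im=cv2.imread('pics/%s0.png'%n)
    print(n,pt(n+'0.png',320,240,0), proj(n+'0.png',[0,0,0]))
E
```

```text
top [0.49365411 0.00352992 0.        ] [315.96401676 452.73618431]
scene [ 0.45378035 -0.05725964  0.        ] [461.72863854 195.09735178]
```

View pics/top0.png

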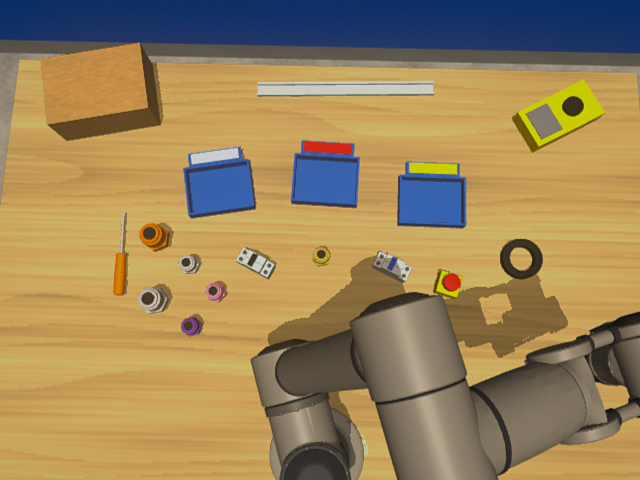

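View pics/scene0.png

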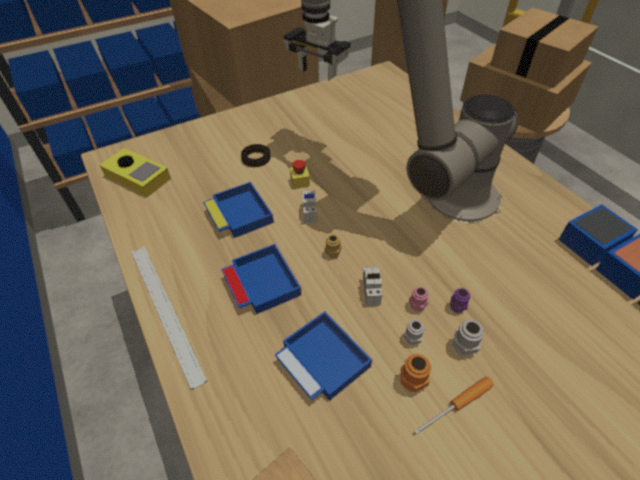

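The top view shows white bin (220,188), red bin (326,180), yellow bin (432,200). The parts are black breaker (256,262), blue breaker (392,265), brass gland (321,255), small steel gland (188,263) and e-stop (449,283). The large steel gland (152,299) and the orange, pink and purple ones are decoys. I'll enlarge crops next.

```bash
python3 - <<'E'
import cv2
im=cv2.imread('pics/top0.png')
def crop(u,v,w,h,s,f): 
    c=cv2.resize(im[v:v+h,u:u+w],None,fx=s,fy=s,interpolation=cv2.INTER_CUBIC)
    for i in range(0,w,10): cv2.putText(c,str(u+i),(i*s,8),0,.3,(0,255,0)); cv2.line(c,(i*s,10),(i*s,14),(0,255,0))
    for j in range(0,h,10): cv2.putText(c,str(v+j),(0,j*s+3),0,.3,(0,255,0)); cv2.line(c,(22,j*s),(26,j*s),(0,255,0))
    cv2.imwrite('pics/'+f,c)
crop(170,240,110,45,7,'a.png')
crop(305,240,160,60,5,'b.png')
crop(180,135,290,95,2,'c0.png')
a=cv2.resize(im[140:230,180:260],None,fx=4,fy=4,interpolation=cv2.INTER_CUBIC)
crop(175,135,150,85,5,'c.png')
crop(320,135,150,98,5,'d.png')
E
```

```text
(no output)
```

View pics/a.png

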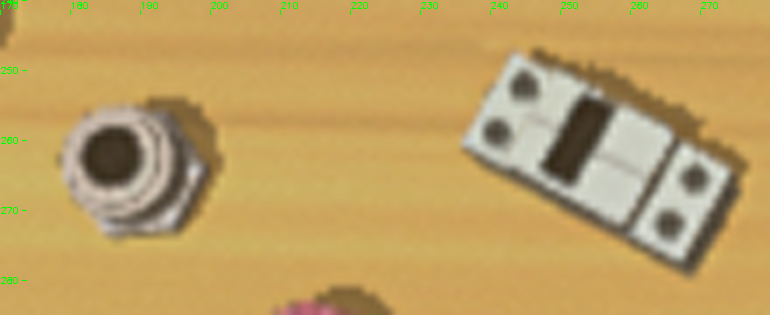

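View pics/b.png

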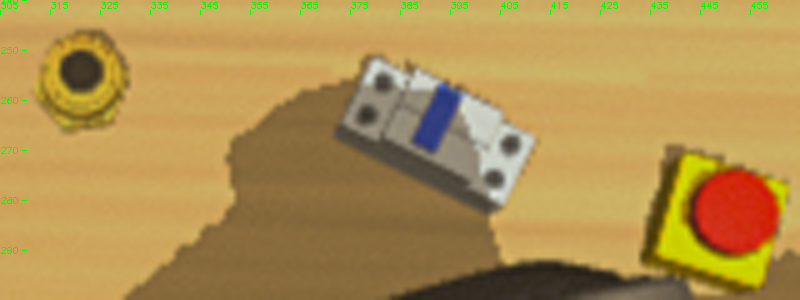

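View pics/c.png

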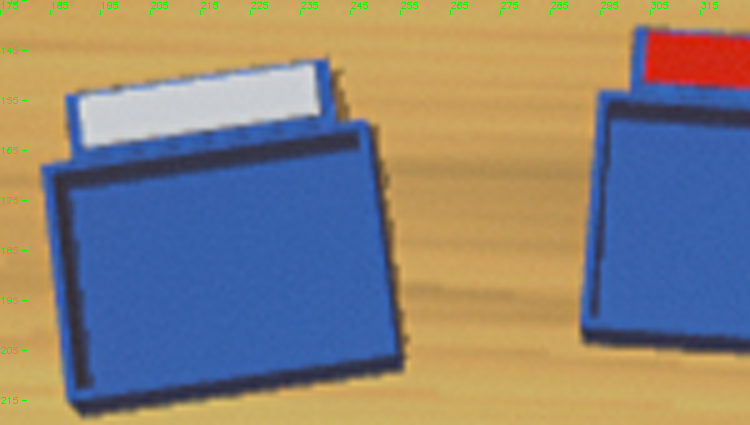

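View pics/d.png

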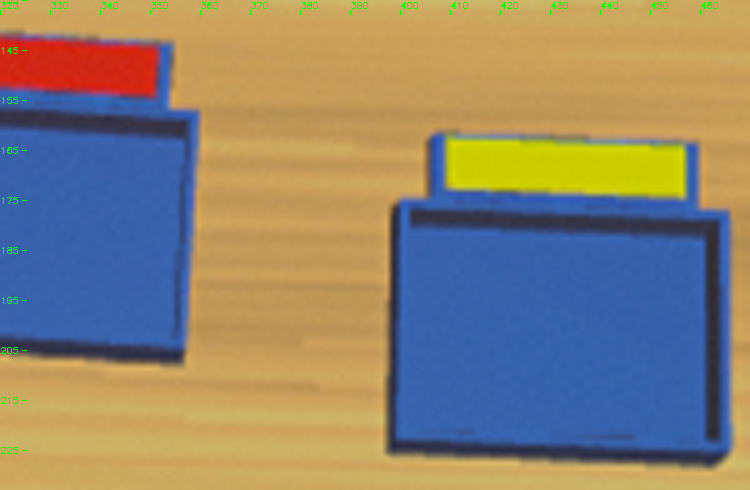

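```bash
cat > meas.py <<'E'
from h import *
T='top0.png'
def quad(n,c,z):
    P=np.array([pt(T,u,v,z)[:2] for u,v in c]) # TL TR BR BL
    e=((P[1]-P[0])+(P[2]-P[3]))/2; f=((P[0]-P[3])+(P[1]-P[2]))/2
    print(n,P.mean(0).round(4),'u-len',np.linalg.norm(e).round(4),'ang',np.degrees(np.arctan2(e[1],e[0])).round(1),'v-len',np.linalg.norm(f).round(4),'ang',np.degrees(np.arctan2(f[1],f[0])).round(1))
quad('white',[(183.4,168.4),(248.6,159.4),(255.4,207),(189,215.4)],.035)
quad('red',[(295,153.4),(359.4,157.2),(356.8,205.4),(291.6,201)],.035)
quad('yellow',[(399,175),(465.8,177.2),(465.6,226),(397.6,223.6)],.035)
quad('black',[(243.9,247.4),(275.4,265),(268.6,277.9),(236,260.4)],.046)
quad('blue',[(379.4,251),(412,268),(404.4,281.4),(373,265.6)],.046)
for n,u,v,z in[('blacktog',252.6,260,.074),('bluetog',392.4,263.6,.074),('steel',186,262.3,.062),('brass',321.4,254.2,.062),('estop',452,282.4,.075),('ea',442,270.4,.044),('eb',463,277,.044),('ec',456.4,298,.044)]:
    p=pt(T,u,v,z); print(n,p.round(4)[:2],'r',np.hypot(*p[:2]).round(3),'scene',proj('scene0.png',p).round(1))
E
python3 meas.py
python3 - <<'E'
import cv2
im=cv2.imread('pics/scene0.png')
u,v,w,h,s=285,145,155,210,5
u,v,w,h,s=285,150,150,200,3
c=cv2.resize(im[v:v+h,u:u+w],None,fx=s,fy=s,interpolation=cv2.INTER_CUBIC)
for i in range(5,w,10): cv2.putText(c,str(u+i),(i*s,8),0,.3,(0,255,0)); cv2.line(c,(i*s,10),(i*s,14),(0,255,0))
for j in range(0,h,10): cv2.putText(c,str(v+j),(0,j*s+3),0,.3,(0,255,0)); cv2.line(c,(22,j*s),(26,j*s),(0,255,0))
cv2.imwrite('pics/e.png',c)
E
```

```text
white [0.6104 0.2506] u-len 0.1601 ang -80.7 v-len 0.12 ang 10.5
red [ 0.6376 -0.0066] u-len 0.1574 ang -92.3 v-len 0.1208 ang -2.1
yellow [ 0.591  -0.2634] u-len 0.1618 ang -90.6 v-len 0.1209 ang -1.5
black [0.4271 0.1517] u-len 0.0865 ang -117.2 v-len 0.0348 ang -27.0
blue [ 0.4263 -0.1668] u-len 0.0833 ang -116.2 v-len 0.0372 ang -25.9
blacktog [0.4289 0.1563] r 0.457 scene [373.2 273.3]
bluetog [ 0.4287 -0.164 ] r 0.459 scene [308.4 193.9]
steel [0.4214 0.3117] r 0.524 scene [415.5 324. ]
brass [ 0.4484 -0.001 ] r 0.448 scene [332.2 237.2]
estop [ 0.3889 -0.2992] r 0.491 scene [298.5 162.4]
ea [ 0.4202 -0.2833] r 0.507 scene [292.2 177.1]
eb [ 0.406  -0.3319] r 0.524 scene [289.1 166.5]
ec [ 0.3567 -0.3157] r 0.476 scene [305.8 164.2]
```

View pics/e.png

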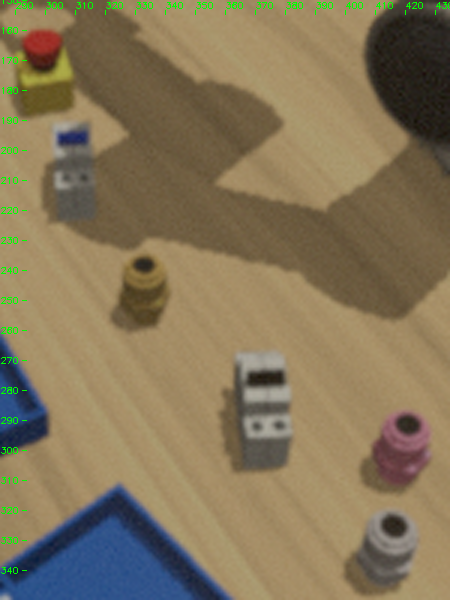

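Sizes come out right (bins 160 x 120, breakers 85 x 36), and both cameras agree to about 1 px. First I work out the approach to the black breaker.

```bash
cat > go.py <<'E'
import sys; from h import *
# args: x,y,z,yawdeg ... -> units in tool axes
s=robot.observe(); R=Rotation.from_euler('xyz',s['tool_rot']).as_matrix()
print('t',round(s['time'],2),'pos',s['tool_pos'].round(4),'yaw',np.degrees(s['tool_rot'][2]).round(1),'q6',s['qpos'][5].round(2),'open',round(s['opening'],4),'F',s['contact_force'].round(1),'grip',s['grip_force'])
for a in sys.argv[1:]:
    x,y,z,w=map(float,a.split(',')); d=R.T@(np.array([x,y,z])-s['tool_pos'])/.06
    sp=s['tool_rot'][2]-np.radians(w); sp=(sp+np.pi)%(2*np.pi)-np.pi
    print(a,'->',d.round(3),'spin',round(sp,3))
E
python3 go.py .45,-.15,.2,63 .427,.152,.16,63 .427,.152,.052,63
```

```text
t 0.2 pos [ 0.2263 -0.4735  0.2433] yaw 25.5 q6 -0.15 open 0.0918 F [-0.8  0.9 -0.1] grip 0.0
.45,-.15,.2,63 -> [ 5.688 -3.256  0.725] spin -0.654
.427,.152,.16,63 -> [ 7.513 -7.962  1.396] spin -0.654
.427,.152,.052,63 -> [ 7.512 -7.961  3.196] spin -0.654
```

Call:
step_arm(motion=[[[5.69,-3.26,0.72],-0.65],[[5.69,-3.26,0.72],-0.65],[[5.69,-3.26,0.72],-0.65],[[5.69,-3.26,0.72],-0.65],[[5.69,-3.26,0.72],-0.65],[[5.69,-3.26,0.72],-0.65],[[7.51,-7.96,1.4],-0.65],[[7.51,-7.96,1.4],-0.65],[[7.51,-7.96,1.4],-0.65],[[7.51,-7.96,1.4],-0.65]], hand=0)

```text
time: 1.45
tool_pos: [0.4293, 0.0825, 0.1692]
tool_rot: [3.141, -0.0, 1.096]
contact_force: [1.1, -0.4, 0.1]
opening: 0.0917
grip_force: 0.0
```

```bash
python3 go.py .427,.152,.13,63
```

```text
t 1.45 pos [0.4293 0.0825 0.1692] yaw 62.8 q6 0.49 open 0.0917 F [ 1.1 -0.4  0.1] grip 0.0
.427,.152,.13,63 -> [ 1.013 -0.564  0.652] spin -0.004
```

Call:
step_arm(motion=[[[1.01,-0.56,0.65],0],[[1.01,-0.56,0.65],0],[[1.01,-0.56,0.65],0],[[1.01,-0.56,0.65],0]])

```text
time: 1.95
tool_pos: [0.428, 0.1487, 0.1309]
tool_rot: [3.141, -0.0, 1.095]
contact_force: [-0.7, -0.5, 0.2]
opening: 0.0919
grip_force: 0.0
```

```bash
python3 go.py .427,.152,.13,63 .427,.152,.053,63; python3 -c "
from h import *
snap('top','top1.png');snap('scene','scene1.png')
a=cv2.imread('pics/top1.png')[200:320,190:320];b=cv2.imread('pics/scene1.png')[200:320,310:440]
cv2.imwrite('pics/f.png',np.hstack([cv2.resize(x,None,fx=3,fy=3,interpolation=2) for x in(a,b)]))"
```

```text
t 1.95 pos [0.428  0.1487 0.1309] yaw 62.7 q6 0.64 open 0.0919 F [-0.7 -0.5  0.2] grip 0.0
.427,.152,.13,63 -> [ 0.041 -0.04   0.015] spin -0.005
.427,.152,.053,63 -> [ 0.04  -0.042  1.298] spin -0.005
```

View pics/f.png

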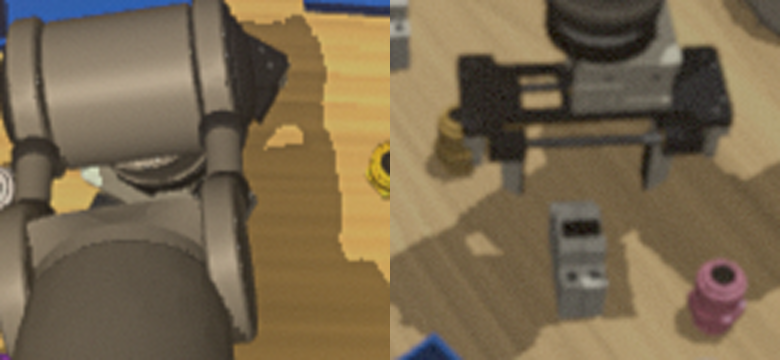

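Seen from the scene camera, the fingers straddle the breaker squarely at (580,235 in the crop), and nothing else is near. Descending.

Call:
step_arm(motion=[[[0.04,-0.04,0.7],0],[[0.04,-0.04,1.3],0],[[0.04,-0.04,1.3],0],[[0.04,-0.04,1.3],0]])

```text
time: 2.55
tool_pos: [0.4274, 0.1526, 0.0535]
tool_rot: [3.14, -0.001, 1.095]
contact_force: [0.5, -0.3, 0.6]
opening: 0.0919
grip_force: 0.0
```

Call:
step_arm(motion=[[[0,0,0],0],[[0,0,0],0],[[0,0,0],0],[[0,0,0],0],[[0,0,0],0],[[0,0,0],0]], hand=255, squeeze=25)

```text
time: 3.3
tool_pos: [0.4266, 0.153, 0.0523]
tool_rot: [3.141, -0.0, 1.096]
contact_force: [1.9, -1.5, 0.4]
opening: 0.036
grip_force: 0.8
```

```bash
python3 go.py .427,.152,.13,63
```

```text
t 3.3 pos [0.4266 0.153  0.0523] yaw 62.8 q6 0.65 open 0.036 F [ 1.9 -1.5  0.4] grip 0.787914264947176
.427,.152,.13,63 -> [-0.012  0.014 -1.294] spin -0.004
```

Call:
step_arm(motion=[[[0,0,0],0],[[0,0,0],0],[[0,0,-0.8],0],[[0,0,-1.7],0],[[0,0,-1.7],0],[[0,0,-1.7],0]])

```text
time: 4.05
tool_pos: [0.4254, 0.1529, 0.1533]
tool_rot: [-3.14, 0.001, 1.096]
contact_force: [-0.7, -0.6, -2.7]
opening: 0.0357
grip_force: 24.9
```

```bash
python3 go.py .604,.287,.15,9.9
```

```text
t 4.05 pos [0.4254 0.1529 0.1533] yaw 62.8 q6 0.65 open 0.0357 F [-0.7 -0.6 -2.7] grip 24.9416164169088
.604,.287,.15,9.9 -> [3.35  1.626 0.049] spin 0.923
```

Call:
step_arm(motion=[[[3.35,1.63,0.05],0.92],[[3.35,1.63,0.05],0.92],[[3.35,1.63,0.05],0.92],[[3.35,1.63,0.05],0.92],[[3.35,1.63,0.05],0.92],[[3.35,1.63,0.05],0.92],[[3.35,1.63,0.05],0.92],[[3.35,1.63,0.05],0.92]])

```text
time: 5.05
tool_pos: [0.6049, 0.2868, 0.1511]
tool_rot: [3.141, 0.001, 0.177]
contact_force: [0.3, -0.1, -2.9]
opening: 0.0359
grip_force: 25.0
```

```bash
python3 go.py .604,.287,.0575,9.9
```

```text
t 5.05 pos [0.6049 0.2868 0.1511] yaw 10.2 q6 1.72 open 0.0359 F [ 0.3 -0.1 -2.9] grip 24.980466440320015
.604,.287,.0575,9.9 -> [-0.014 -0.007  1.559] spin 0.005
```

Call:
step_arm(motion=[[[-0.01,0,0.6],0],[[-0.01,0,1.2],0],[[-0.01,0,1.45],0],[[-0.01,0,1.55],0],[[-0.01,0,1.55],0],[[-0.01,0,1.55],0]])

```text
time: 5.8
tool_pos: [0.6055, 0.2872, 0.0598]
tool_rot: [-3.141, -0.003, 0.176]
contact_force: [-0.5, 0.2, -2.7]
opening: 0.036
grip_force: 25.0
```

```bash
python3 go.py .604,.287,.056,9.9
```

```text
t 5.8 pos [0.6055 0.2872 0.0598] yaw 10.1 q6 1.72 open 0.036 F [-0.5  0.2 -2.7] grip 24.98051505535841
.604,.287,.056,9.9 -> [-0.025 -0.001  0.063] spin 0.003
```

Call:
step_arm(motion=[[[0,0,0.03],0],[[0,0,0.06],0],[[0,0,0.06],0]])

```text
time: 6.18
tool_pos: [0.6051, 0.2871, 0.0572]
tool_rot: [-3.141, -0.002, 0.176]
contact_force: [-3.3, -1.6, 8.8]
opening: 0.036
grip_force: 25.0
```

Call:
step_arm(motion=[[[0,0,0],0],[[0,0,0],0],[[0,0,0],0]], hand=110)

```text
time: 6.55
tool_pos: [0.6047, 0.287, 0.0546]
tool_rot: [3.141, 0.0, 0.176]
contact_force: [0.3, -0.4, -0.4]
opening: 0.0518
grip_force: 0.0
```

Call:
step_arm(motion=[[[0,0,-0.8],0],[[0,0,-1.7],0],[[0,0,-1.7],0]])

```text
time: 6.92
tool_pos: [0.6072, 0.2879, 0.1622]
tool_rot: [-3.14, -0.01, 0.176]
contact_force: [0.5, 0.2, 0.2]
opening: 0.0519
grip_force: 0.0
```

```bash
python3 go.py .4263,-.1668,.13,63.9
```

```text
t 6.92 pos [0.6072 0.2879 0.1622] yaw 10.1 q6 1.72 open 0.0519 F [0.5 0.2 0.2] grip 0.0
.4263,-.1668,.13,63.9 -> [-4.299  6.934  0.482] spin -0.939
```

Call:
step_arm(motion=[[[-4.3,6.93,0.48],-0.94],[[-4.3,6.93,0.48],-0.94],[[-4.3,6.93,0.48],-0.94],[[-4.3,6.93,0.48],-0.94],[[-4.3,6.93,0.48],-0.94],[[-4.3,6.93,0.48],-0.94],[[-4.3,6.93,0.48],-0.94],[[-4.3,6.93,0.48],-0.94],[[-4.3,6.93,0.48],-0.94],[[-4.3,6.93,0.48],-0.94]], hand=0)

```text
time: 8.18
tool_pos: [0.4231, -0.1674, 0.1275]
tool_rot: [-3.141, -0.0, 1.114]
contact_force: [0.6, 0.1, -0.2]
opening: 0.0915
grip_force: 0.0
```

```bash
python3 go.py .4263,-.1668,.13,63.9  .4263,-.1668,.053,63.9; python3 -c "
from h import *
snap('scene','scene2.png')
a=cv2.imread('pics/scene2.png');a=np.hstack([a[120:270,230:390],a[290:440,260:420]])
cv2.imwrite('pics/g.png',cv2.resize(a,None,fx=2.5,fy=2.5,interpolation=2))"
```

```text
t 8.18 pos [ 0.4231 -0.1674  0.1275] yaw 63.8 q6 -0.09 open 0.0915 F [ 0.6  0.1 -0.2] grip 0.0
.4263,-.1668,.13,63.9 -> [ 0.032  0.044 -0.042] spin -0.001
.4263,-.1668,.053,63.9 -> [0.032 0.045 1.241] spin -0.001
```

View pics/g.png

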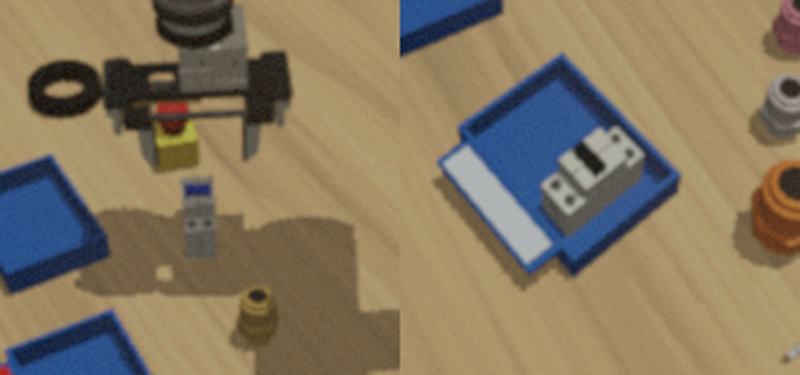

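The black breaker stands upright in the white bin (crop 595,175), and the open jaws straddle the blue one (200,215).

Call:
step_arm(motion=[[[0.03,0.04,0.6],0],[[0.03,0.04,1.25],0],[[0.03,0.04,1.25],0],[[0.03,0.04,1.25],0]])

```text
time: 8.72
tool_pos: [0.4272, -0.1664, 0.0538]
tool_rot: [3.141, 0.0, 1.118]
contact_force: [0.1, 0.1, 0.6]
opening: 0.0917
grip_force: 0.0
```

Call:
step_arm(motion=[[[0,0,0],0],[[0,0,0],0],[[0,0,0],0],[[0,0,0],0],[[0,0,0],0],[[0,0,0],0],[[0,0,0],0],[[0,0,0],0]], hand=255)

```text
time: 9.72
tool_pos: [0.4264, -0.1671, 0.0529]
tool_rot: [3.141, 0.0, 1.116]
contact_force: [0.4, -0.0, 0.5]
opening: 0.036
grip_force: 24.9
```

Call:
step_arm(motion=[[[0,0,-0.8],0],[[0,0,-1.7],0],[[0,0,-1.7],0],[[0,0,-1.7],0]])

```text
time: 10.22
tool_pos: [0.4256, -0.1666, 0.1542]
tool_rot: [-3.14, -0.0, 1.116]
contact_force: [-0.9, 0.5, -1.5]
opening: 0.0358
grip_force: 24.9
```

```bash
python3 go.py .6168,.2142,.16,9.9
```

```text
t 10.22 pos [ 0.4256 -0.1666  0.1542] yaw 63.9 q6 -0.09 open 0.0358 F [-0.9  0.5 -1.5] grip 24.93644003290683
.6168,.2142,.16,9.9 -> [ 7.101  0.073 -0.096] spin 0.943
```

Call:
step_arm(motion=[[[7.1,0.07,-0.1],0.94],[[7.1,0.07,-0.1],0.94],[[7.1,0.07,-0.1],0.94],[[7.1,0.07,-0.1],0.94],[[7.1,0.07,-0.1],0.94],[[7.1,0.07,-0.1],0.94],[[7.1,0.07,-0.1],0.94],[[7.1,0.07,-0.1],0.94],[[7.1,0.07,-0.1],0.94],[[7.1,0.07,-0.1],0.94]])

```text
time: 11.48
tool_pos: [0.6162, 0.2129, 0.159]
tool_rot: [3.141, 0.004, 0.176]
contact_force: [-0.7, 0.3, -1.4]
opening: 0.0357
grip_force: 24.9
```

```bash
python3 go.py .6168,.2142,.0575,9.9
```

```text
t 11.47 pos [0.6162 0.2129 0.159 ] yaw 10.1 q6 1.61 open 0.0357 F [-0.7  0.3 -1.4] grip 24.936570790596306
.6168,.2142,.0575,9.9 -> [ 0.019 -0.021  1.691] spin 0.003
```

Call:
step_arm(motion=[[[0.02,-0.02,0.6],0],[[0.02,-0.02,1.2],0],[[0.02,-0.02,1.55],0],[[0.02,-0.02,1.68],0],[[0.02,-0.02,1.68],0],[[0.02,-0.02,1.68],0],[[0.02,-0.02,1.68],0]])

```text
time: 12.35
tool_pos: [0.6188, 0.2153, 0.0612]
tool_rot: [-3.142, -0.002, 0.176]
contact_force: [0.0, -1.0, -0.4]
opening: 0.0359
grip_force: 24.9
```

```bash
python3 go.py .6168,.2142,.056,9.9
```

```text
t 12.35 pos [0.6188 0.2153 0.0612] yaw 10.1 q6 1.61 open 0.0359 F [ 0.  -1.  -0.4] grip 24.936585451941937
.6168,.2142,.056,9.9 -> [-0.036  0.012  0.086] spin 0.003
```

Call:
step_arm(motion=[[[-0.02,0,0.03],0],[[-0.02,0,0.06],0],[[-0.02,0,0.06],0]])

```text
time: 12.72
tool_pos: [0.6171, 0.2149, 0.0578]
tool_rot: [3.141, -0.001, 0.176]
contact_force: [-3.1, -0.8, 6.6]
opening: 0.036
grip_force: 25.0
```

Call:
step_arm(motion=[[[0,0,0],0],[[0,0,0],0],[[0,0,0],0]], hand=115)

```text
time: 13.1
tool_pos: [0.6171, 0.215, 0.0563]
tool_rot: [3.142, 0.0, 0.176]
contact_force: [-0.4, -0.4, 1.0]
opening: 0.0502
grip_force: 0.0
```

Call:
step_arm(motion=[[[0,0,-0.8],0],[[0,0,-1.7],0],[[0,0,-1.7],0]])

```text
time: 13.48
tool_pos: [0.6197, 0.2157, 0.1638]
tool_rot: [-3.141, -0.01, 0.176]
contact_force: [0.3, 0.6, 0.6]
opening: 0.0504
grip_force: 0.0
```

```bash
python3 go.py .4484,-.001,.13,30
```

```text
t 13.47 pos [0.6197 0.2157 0.1638] yaw 10.1 q6 1.61 open 0.0504 F [0.3 0.6 0.6] grip 0.0
.4484,-.001,.13,30 -> [-3.448  3.056  0.528] spin -0.348
```

Call:
step_arm(motion=[[[-3.45,3.06,0.53],0.18],[[-3.45,3.06,0.53],0.18],[[-3.45,3.06,0.53],0.18],[[-3.45,3.06,0.53],0.18],[[-3.45,3.06,0.53],0.18],[[-3.45,3.06,0.53],0.18],[[-3.45,3.06,0.53],0.18]], hand=0)

```text
time: 14.35
tool_pos: [0.4461, -0.0016, 0.1267]
tool_rot: [-3.142, -0.001, -0.004]
contact_force: [0.5, -0.9, -0.4]
opening: 0.0915
grip_force: 0.0
```

```bash
python3 go.py .4484,-.001,.05,0; python3 -c "
from h import *
snap('scene','scene3.png')
a=cv2.imread('pics/scene3.png');a=np.hstack([a[150:300,250:410],a[290:440,260:420]])
cv2.imwrite('pics/i.png',cv2.resize(a,None,fx=2.5,fy=2.5,interpolation=2))"
```

```text
t 14.35 pos [ 0.4461 -0.0016  0.1267] yaw -0.3 q6 1.4 open 0.0915 F [ 0.5 -0.9 -0.4] grip 0.0
.4484,-.001,.05,0 -> [ 0.037 -0.011  1.278] spin -0.004
```

View pics/i.png

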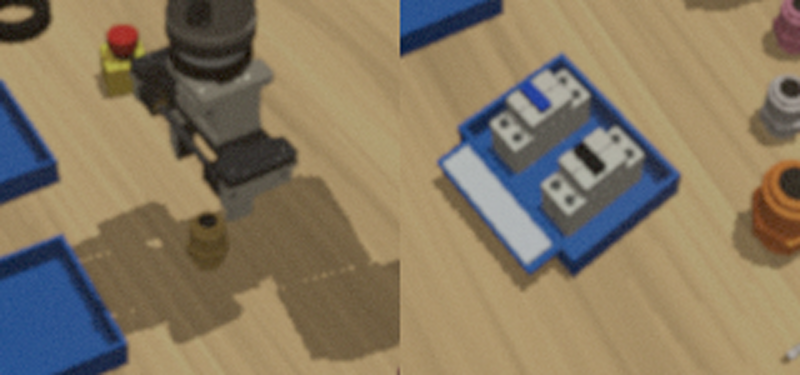

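Both breakers now stand upright side by side in the white bin (540,120 and 590,175). The jaws are over the brass gland (207,240).

Call:
step_arm(motion=[[[0.04,-0.01,0.6],0],[[0.04,-0.01,1.28],0],[[0.04,-0.01,1.28],0],[[0.04,-0.01,1.28],0]])

```text
time: 14.9
tool_pos: [0.4487, -0.001, 0.0507]
tool_rot: [3.141, -0.001, -0.003]
contact_force: [0.4, -0.5, 0.3]
opening: 0.092
grip_force: 0.0
```

Call:
step_arm(motion=[[[0,0,0],0],[[0,0,0],0],[[0,0,0],0],[[0,0,0],0],[[0,0,0],0],[[0,0,0],0],[[0,0,0],0],[[0,0,0],0]], hand=255)

```text
time: 15.9
tool_pos: [0.4477, -0.0014, 0.0499]
tool_rot: [3.142, 0.0, -0.004]
contact_force: [0.6, 1.0, 0.2]
opening: 0.0377
grip_force: 25.0
```

Call:
step_arm(motion=[[[0,0,-0.8],0],[[0,0,-1.7],0],[[0,0,-1.7],0],[[0,0,-1.7],0]])

```text
time: 16.4
tool_pos: [0.4471, -0.0013, 0.1513]
tool_rot: [-3.142, 0.001, -0.004]
contact_force: [0.1, 0.9, -1.2]
opening: 0.0373
grip_force: 25.0
```

```bash
python3 go.py .591,-.2995,.155,-1
```

```text
t 16.4 pos [ 0.4471 -0.0013  0.1513] yaw -0.2 q6 1.4 open 0.0373 F [ 0.1  0.9 -1.2] grip 24.966147243976593
.591,-.2995,.155,-1 -> [ 2.419  4.96  -0.065] spin 0.013
```

Call:
step_arm(motion=[[[2.42,4.96,-0.07],0],[[2.42,4.96,-0.07],0],[[2.42,4.96,-0.07],0],[[2.42,4.96,-0.07],0],[[2.42,4.96,-0.07],0],[[2.42,4.96,-0.07],0],[[2.42,4.96,-0.07],0],[[2.42,4.96,-0.07],0],[[2.42,4.96,-0.07],0]])

```text
time: 17.52
tool_pos: [0.5914, -0.2982, 0.1558]
tool_rot: [-3.141, 0.001, -0.003]
contact_force: [0.6, -0.1, -1.1]
opening: 0.0375
grip_force: 25.0
```

```bash
python3 go.py .591,-.2995,.056,-1
```

```text
t 17.52 pos [ 0.5914 -0.2982  0.1558] yaw -0.2 q6 0.99 open 0.0375 F [ 0.6 -0.1 -1.1] grip 24.965859353542328
.591,-.2995,.056,-1 -> [-0.006  0.022  1.664] spin 0.014
```

Call:
step_arm(motion=[[[0,0.02,0.6],0],[[0,0.02,1.2],0],[[0,0.02,1.5],0],[[0,0.02,1.62],0],[[0,0.02,1.65],0],[[0,0.02,1.65],0],[[0,0.02,1.65],0]])

```text
time: 18.4
tool_pos: [0.5922, -0.3011, 0.0582]
tool_rot: [3.14, -0.002, -0.004]
contact_force: [0.1, -0.3, -1.1]
opening: 0.0375
grip_force: 25.0
```

```bash
python3 go.py .591,-.2995,.0535,-1
```

```text
t 18.4 pos [ 0.5922 -0.3011  0.0582] yaw -0.2 q6 0.99 open 0.0375 F [ 0.1 -0.3 -1.1] grip 24.96646821498871
.591,-.2995,.0535,-1 -> [-0.02  -0.027  0.079] spin 0.013
```

Call:
step_arm(motion=[[[-0.02,-0.02,0.03],0],[[-0.02,-0.02,0.07],0],[[-0.02,-0.02,0.07],0]])

```text
time: 18.77
tool_pos: [0.5908, -0.2996, 0.0549]
tool_rot: [3.141, -0.001, -0.004]
contact_force: [-2.4, 2.4, 9.1]
opening: 0.0374
grip_force: 25.0
```

Call:
step_arm(motion=[[[0,0,0],0],[[0,0,0],0],[[0,0,0],0]], hand=110)

```text
time: 19.15
tool_pos: [0.5905, -0.2996, 0.0527]
tool_rot: [-3.142, 0.0, -0.004]
contact_force: [-1.0, -0.1, 0.5]
opening: 0.0521
grip_force: 0.0
```

Call:
step_arm(motion=[[[0,0,-0.8],0],[[0,0,-1.7],0],[[0,0,-1.7],0]])

```text
time: 19.52
tool_pos: [0.5928, -0.3011, 0.1603]
tool_rot: [3.136, -0.009, -0.004]
contact_force: [0.1, 0.1, -0.1]
opening: 0.0518
grip_force: 0.0
```

```bash
python3 go.py .50,.10,.18,50 .4214,.3117,.15,90 .4214,.3117,.15,0
```

```text
t 19.52 pos [ 0.5928 -0.3011  0.1603] yaw -0.2 q6 0.99 open 0.0518 F [ 0.1  0.1 -0.1] grip 0.0
.50,.10,.18,50 -> [-1.571 -6.676 -0.379] spin -0.877
.4214,.3117,.15,90 -> [ -2.9   -10.202   0.09 ] spin -1.575
.4214,.3117,.15,0 -> [ -2.9   -10.202   0.09 ] spin -0.004
```

Call:
step_arm(motion=[[[-1.57,-6.68,-0.38],-0.88],[[-1.57,-6.68,-0.38],-0.88],[[-1.57,-6.68,-0.38],-0.88],[[-1.57,-6.68,-0.38],-0.88],[[-1.57,-6.68,-0.38],-0.88],[[-1.57,-6.68,-0.38],-0.88],[[-2.9,-10.2,0.09],-1.57],[[-2.9,-10.2,0.09],-1.57],[[-2.9,-10.2,0.09],-1.57],[[-2.9,-10.2,0.09],-1.57]], hand=0)

```text
time: 20.78
tool_pos: [0.4226, 0.3015, 0.15]
tool_rot: [-3.141, 0.001, 1.571]
contact_force: [1.4, -0.4, -0.1]
opening: 0.0921
grip_force: 0.0
```

```bash
python3 go.py .4214,.3117,.15,90
```

```text
t 20.77 pos [0.4226 0.3015 0.15  ] yaw 90.0 q6 0.47 open 0.0921 F [ 1.4 -0.4 -0.1] grip 0.0
.4214,.3117,.15,90 -> [ 0.17  -0.019 -0.001] spin -0.0
```

Call:
step_arm(motion=[[[0,0,0],0],[[0,0,0],0]])

```text
time: 21.02
tool_pos: [0.4235, 0.2995, 0.1502]
tool_rot: [-3.141, 0.001, 1.566]
contact_force: [-0.7, 0.2, -0.5]
opening: 0.0919
grip_force: 0.0
```

```bash
python3 go.py .4214,.3117,.05,90; python3 -c "
from h import *
snap('scene','scene4.png')
a=cv2.imread('pics/scene4.png');a=np.hstack([a[220:380,340:500],a[150:310,190:350]])
cv2.imwrite('pics/j.png',cv2.resize(a,None,fx=2.5,fy=2.5,interpolation=2))"
```

```text
t 21.02 pos [0.4235 0.2995 0.1502] yaw 89.7 q6 0.47 open 0.0919 F [-0.7  0.2 -0.5] grip 0.0
.4214,.3117,.05,90 -> [ 0.205 -0.035  1.67 ] spin -0.005
```

View pics/j.png

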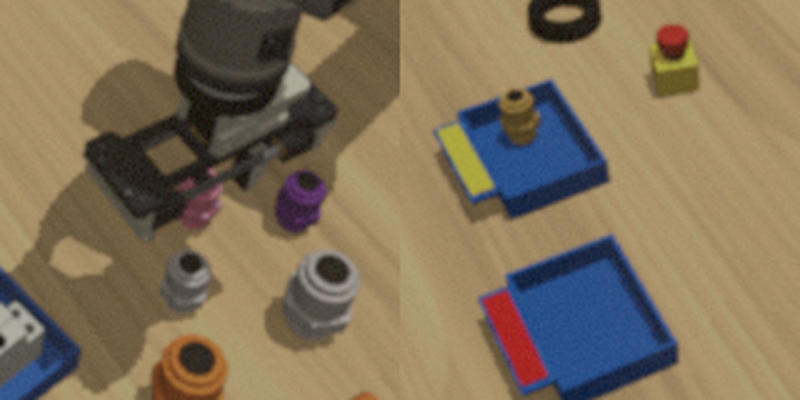

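The brass gland stands upright in the yellow bin (518,118). The steel gland is at (186,280) in the crop and its neighbours are clear of the finger line.

Call:
step_arm(motion=[[[0.2,-0.03,0],0],[[0.2,-0.03,0.4],0],[[0.2,-0.03,0.8],0],[[0.2,-0.03,0.8],0]])

```text
time: 21.58
tool_pos: [0.4215, 0.311, 0.1016]
tool_rot: [-3.139, 0.002, 1.564]
contact_force: [0.0, 0.0, 0.8]
opening: 0.0917
grip_force: 0.0
```

```bash
python3 go.py .4214,.3117,.05,90
```

```text
t 21.57 pos [0.4215 0.311  0.1016] yaw 89.6 q6 0.5 open 0.0917 F [0.  0.  0.8] grip 0.0
.4214,.3117,.05,90 -> [0.013 0.    0.86 ] spin -0.007
```

Call:
step_arm(motion=[[[0.01,0,0.4],0],[[0.01,0,0.86],0],[[0.01,0,0.86],0]])

```text
time: 21.95
tool_pos: [0.4217, 0.3119, 0.0508]
tool_rot: [-3.139, 0.001, 1.565]
contact_force: [0.2, 0.9, 0.1]
opening: 0.092
grip_force: 0.0
```

Call:
step_arm(motion=[[[0,0,0],0],[[0,0,0],0],[[0,0,0],0],[[0,0,0],0],[[0,0,0],0],[[0,0,0],0],[[0,0,0],0],[[0,0,0],0]], hand=255)

```text
time: 22.95
tool_pos: [0.4221, 0.3125, 0.0513]
tool_rot: [3.141, 0.0, 1.566]
contact_force: [0.5, -0.1, 0.8]
opening: 0.0373
grip_force: 25.0
```

Call:
step_arm(motion=[[[0,0,-0.8],0],[[0,0,-1.8],0],[[0,0,-1.8],0],[[0,0,-1.8],0]])

```text
time: 23.45
tool_pos: [0.4213, 0.3121, 0.1584]
tool_rot: [-3.14, 0.001, 1.566]
contact_force: [0.4, 0.1, -1.8]
opening: 0.0373
grip_force: 25.0
```

```bash
python3 go.py .50,.05,.19,40 .592,-.2265,.16,-1
```

```text
t 23.45 pos [0.4213 0.3121 0.1584] yaw 89.7 q6 0.5 open 0.0373 F [ 0.4  0.1 -1.8] grip 24.972885847091675
.50,.05,.19,40 -> [-4.362  1.333 -0.525] spin 0.868
.592,-.2265,.16,-1 -> [-8.963  2.89  -0.023] spin 1.583
```

Call:
step_arm(motion=[[[-4.36,1.33,-0.5],0.87],[[-4.36,1.33,-0.5],0.87],[[-4.36,1.33,-0.5],0.87],[[-4.36,1.33,-0.5],0.87],[[-4.36,1.33,-0.5],0.87],[[-8.96,2.89,-0.02],1.57],[[-8.96,2.89,-0.02],1.57],[[-8.96,2.89,-0.02],1.57],[[-8.96,2.89,-0.02],1.57],[[-8.96,2.89,-0.02],1.57]])

```text
time: 24.7
tool_pos: [0.5919, -0.2283, 0.157]
tool_rot: [-3.14, 0.005, -0.008]
contact_force: [0.1, 0.3, -1.5]
opening: 0.0376
grip_force: 25.0
```

Call:
step_arm(motion=[[[0,0,0],0],[[0,0,0],0]])

```text
time: 24.95
tool_pos: [0.5916, -0.2251, 0.1582]
tool_rot: [-3.139, 0.004, -0.004]
contact_force: [0.1, 0.7, -2.1]
opening: 0.037
grip_force: 25.0
```

```bash
python3 go.py .592,-.2265,.16,-1 .592,-.2265,.058,-1
```

```text
t 24.95 pos [ 0.5916 -0.2251  0.1582] yaw -0.3 q6 1.09 open 0.037 F [ 0.1  0.7 -2.1] grip 24.9750155210495
.592,-.2265,.16,-1 -> [ 0.006  0.024 -0.03 ] spin 0.013
.592,-.2265,.058,-1 -> [0.013 0.028 1.67 ] spin 0.013
```

Call:
step_arm(motion=[[[0.01,0.02,0.6],0],[[0.01,0.02,1.2],0],[[0.01,0.02,1.5],0],[[0.01,0.02,1.62],0],[[0.01,0.02,1.66],0],[[0.01,0.02,1.66],0],[[0.01,0.02,1.66],0]])

```text
time: 25.82
tool_pos: [0.5938, -0.2274, 0.062]
tool_rot: [3.141, -0.002, -0.004]
contact_force: [0.1, -0.2, -2.8]
opening: 0.0375
grip_force: 25.0
```

```bash
python3 go.py .592,-.2265,.0545,-1
```

```text
t 25.82 pos [ 0.5938 -0.2274  0.062 ] yaw -0.2 q6 1.09 open 0.0375 F [ 0.1 -0.2 -2.8] grip 24.973873794078827
.592,-.2265,.0545,-1 -> [-0.031 -0.015  0.124] spin 0.013
```

Call:
step_arm(motion=[[[-0.02,-0.01,0.06],0],[[-0.02,-0.01,0.1],0],[[-0.02,-0.01,0.1],0],[[-0.02,-0.01,0.1],0]])

```text
time: 26.32
tool_pos: [0.5923, -0.2266, 0.0563]
tool_rot: [3.141, -0.001, -0.004]
contact_force: [-2.2, 2.3, 7.8]
opening: 0.0376
grip_force: 25.0
```

Call:
step_arm(motion=[[[0,0,0],0],[[0,0,0],0],[[0,0,0],0]], hand=110)

```text
time: 26.7
tool_pos: [0.5921, -0.2265, 0.0547]
tool_rot: [3.142, 0.0, -0.004]
contact_force: [0.4, 0.2, -0.8]
opening: 0.052
grip_force: 0.0
```

Call:
step_arm(motion=[[[0,0,-0.8],0],[[0,0,-1.9],0],[[0,0,-1.9],0]])

```text
time: 27.08
tool_pos: [0.5946, -0.2278, 0.1746]
tool_rot: [3.137, -0.009, -0.004]
contact_force: [-0.2, 0.2, -0.8]
opening: 0.0522
grip_force: 0.0
```

```bash
python3 go.py .3889,-.2992,.15,-17 .3889,-.2992,.067,-17 
```

```text
t 27.07 pos [ 0.5946 -0.2278  0.1746] yaw -0.2 q6 1.09 open 0.0522 F [-0.2  0.2 -0.8] grip 0.0
.3889,-.2992,.15,-17 -> [-3.427  1.203  0.383] spin 0.293
.3889,-.2992,.067,-17 -> [-3.44   1.196  1.766] spin 0.293
```

Call:
step_arm(motion=[[[-3.43,1.2,0.38],0.29],[[-3.43,1.2,0.38],0.29],[[-3.43,1.2,0.38],0.29],[[-3.43,1.2,0.38],0.29],[[-3.43,1.2,0.38],0.29],[[-3.43,1.2,0.38],0.29],[[-3.43,1.2,0.38],0.29]], hand=0)

```text
time: 27.95
tool_pos: [0.387, -0.2974, 0.146]
tool_rot: [3.141, -0.0, -0.293]
contact_force: [-0.0, -0.3, -0.8]
opening: 0.0917
grip_force: 0.0
```

```bash
python3 go.py .3889,-.2992,.067,-17; python3 -c "
from h import *
snap('scene','scene5.png')
a=cv2.imread('pics/scene5.png');a=np.hstack([a[100:260,220:380],a[150:310,190:350]])
cv2.imwrite('pics/k.png',cv2.resize(a,None,fx=2.5,fy=2.5,interpolation=2))"
```

```text
t 27.95 pos [ 0.387  -0.2974  0.146 ] yaw -16.8 q6 1.05 open 0.0917 F [-0.  -0.3 -0.8] grip 0.0
.3889,-.2992,.067,-17 -> [0.039 0.019 1.316] spin 0.004
```

View pics/k.png

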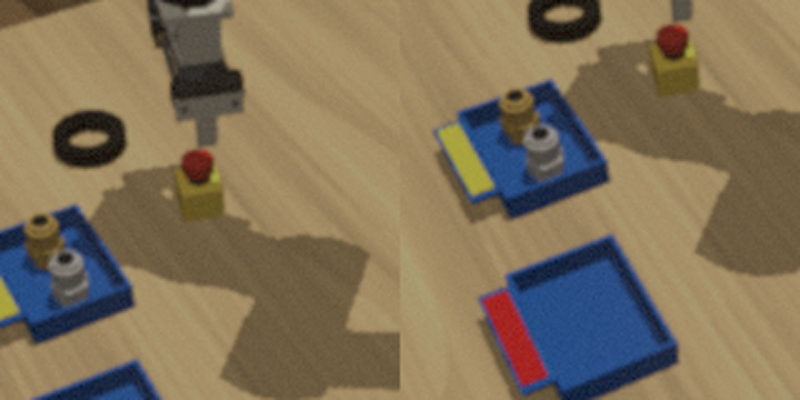

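Both glands stand upright in the yellow bin (518,115 and 543,150), and the jaws are above the e-stop (198,185).

Call:
step_arm(motion=[[[0.04,0.02,0.6],0],[[0.04,0.02,1.3],0],[[0.04,0.02,1.3],0],[[0.04,0.02,1.3],0]])

```text
time: 28.5
tool_pos: [0.3888, -0.2998, 0.0691]
tool_rot: [3.141, -0.001, -0.294]
contact_force: [0.7, -0.2, -0.3]
opening: 0.0917
grip_force: 0.0
```

Call:
step_arm(motion=[[[0,0,0],0],[[0,0,0],0],[[0,0,0],0],[[0,0,0],0],[[0,0,0],0],[[0,0,0],0],[[0,0,0],0],[[0,0,0],0]], hand=255)

```text
time: 29.5
tool_pos: [0.388, -0.2995, 0.0681]
tool_rot: [-3.142, 0.0, -0.294]
contact_force: [-0.3, 0.0, 0.6]
opening: 0.0395
grip_force: 25.0
```

Call:
step_arm(motion=[[[0,0,-0.8],0],[[0,0,-1.9],0],[[0,0,-1.9],0],[[0,0,-1.9],0]])

```text
time: 30.0
tool_pos: [0.3876, -0.2992, 0.1816]
tool_rot: [-3.141, 0.001, -0.294]
contact_force: [-0.4, 1.2, -2.1]
opening: 0.0395
grip_force: 25.0
```

```bash
python3 go.py .48,-.15,.20,-5 .6376,-.0066,.175,-2
```

```text
t 30.0 pos [ 0.3876 -0.2992  0.1816] yaw -16.9 q6 1.05 open 0.0395 F [-0.4  1.2 -2.1] grip 24.999787509441376
.48,-.15,.20,-5 -> [ 0.753 -2.826 -0.307] spin -0.207
.6376,-.0066,.175,-2 -> [ 2.574 -5.875  0.109] spin -0.259
```

Call:
step_arm(motion=[[[2.57,-5.88,0.1],-0.26],[[2.57,-5.88,0.1],-0.26],[[2.57,-5.88,0.1],-0.26],[[2.57,-5.88,0.1],-0.26],[[2.57,-5.88,0.1],-0.26],[[2.57,-5.88,0.1],-0.26],[[2.57,-5.88,0.1],-0.26],[[2.57,-5.88,0.1],-0.26],[[2.57,-5.88,0.1],-0.26],[[2.57,-5.88,0.1],-0.26]])

```text
time: 31.25
tool_pos: [0.6372, -0.0081, 0.1761]
tool_rot: [3.141, 0.0, -0.036]
contact_force: [0.8, -0.3, -2.3]
opening: 0.0396
grip_force: 25.0
```

```bash
python3 go.py .6376,-.0066,.076,-2
```

```text
t 31.25 pos [ 0.6372 -0.0081  0.1761] yaw -2.1 q6 1.47 open 0.0396 F [ 0.8 -0.3 -2.3] grip 24.99975085258484
.6376,-.0066,.076,-2 -> [ 0.006 -0.025  1.669] spin -0.001
```

Call:
step_arm(motion=[[[0,-0.02,0.6],0],[[0,-0.02,1.2],0],[[0,-0.02,1.5],0],[[0,-0.02,1.62],0],[[0,-0.02,1.65],0],[[0,-0.02,1.65],0],[[0,-0.02,1.65],0]])

```text
time: 32.12
tool_pos: [0.6384, -0.0054, 0.0781]
tool_rot: [3.141, -0.002, -0.034]
contact_force: [1.0, -0.3, -1.8]
opening: 0.0397
grip_force: 25.0
```

```bash
python3 go.py .6376,-.0066,.0715,-2
```

```text
t 32.12 pos [ 0.6384 -0.0054  0.0781] yaw -2.0 q6 1.48 open 0.0397 F [ 1.  -0.3 -1.8] grip 24.999791979789734
.6376,-.0066,.0715,-2 -> [-0.013  0.02   0.11 ] spin 0.001
```

Call:
step_arm(motion=[[[-0.01,0.02,0.05],0],[[-0.01,0.02,0.09],0],[[-0.01,0.02,0.09],0],[[-0.01,0.02,0.09],0]])

```text
time: 32.62
tool_pos: [0.6375, -0.0066, 0.073]
tool_rot: [3.141, -0.001, -0.034]
contact_force: [-2.9, 0.1, 6.9]
opening: 0.0393
grip_force: 25.0
```

Call:
step_arm(motion=[[[0,0,0],0],[[0,0,0],0],[[0,0,0],0]], hand=80)

```text
time: 33.0
tool_pos: [0.6372, -0.0066, 0.0715]
tool_rot: [3.141, 0.0, -0.034]
contact_force: [0.4, -0.3, -0.4]
opening: 0.0614
grip_force: 0.0
```

Call:
step_arm(motion=[[[0,0,-0.8],0],[[0,0,-1.9],0],[[0,0,-2.2],0],[[-2,0,-2.2],0],[[-3,0,-2.2],0],[[-3.5,0,-2.2],0],[[-3.5,0,-2.2],0]])

```text
time: 33.88
tool_pos: [0.4239, 0.001, 0.2036]
tool_rot: [-3.142, 0.002, -0.034]
contact_force: [0.4, 0.1, 0.7]
opening: 0.0632
grip_force: 0.0
```

```bash
python3 go.py; python3 -c "
from h import *
snap('scene','scene6.png')
a=cv2.imread('pics/scene6.png')[120:440,190:520]
cv2.imwrite('pics/l.png',cv2.resize(a,None,fx=1.8,fy=1.8,interpolation=2))"
```

```text
t 33.88 pos [0.4239 0.001  0.2036] yaw -2.0 q6 1.43 open 0.0632 F [0.4 0.1 0.7] grip 0.0
```

View pics/l.png

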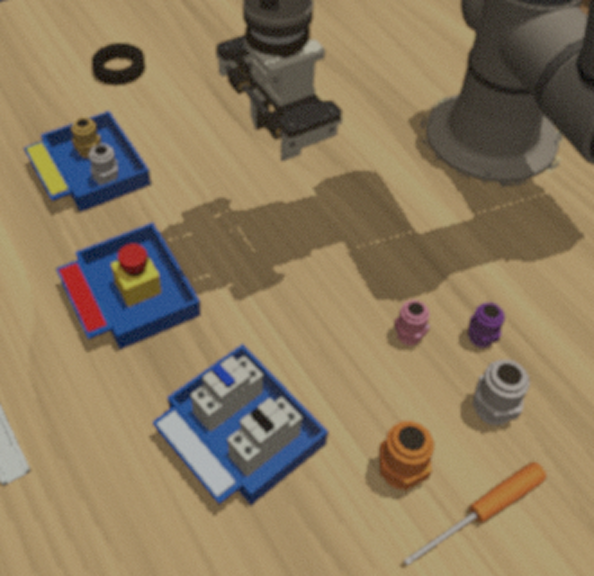

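The picture shows all five parts upright in their bins: e-stop (133,275), glands (85,135 and 103,162), breakers (225,390 and 265,430). The tape, screwdriver and decoys have not moved.

```bash
python3 -c "
from cell import robot
print(robot.hand_in())"
```

```text
the job is handed in; nothing more can be done
None
```

I put all five parts upright in their correct bins, left the tape, screwdriver and look-alikes untouched, and handed the job in at about 34 s of arm time; no verdict came back.

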